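# Hold a coil test on the tester

### The arm

A 6-joint arm with a two-finger parallel gripper is mounted at the origin on the work surface. World frame = base frame: x ahead of the robot, y to its left, z up, the work surface at z = 0. Lengths are in mm, angles in rad, forces in N, time in s.
With the tool pointing down it reaches from about 300 to 850 mm from the base axis. Payload 5.4 kg.
Tool frame: the origin (TCP) lies midway between the tips of the shut fingers; the grasp point (between the pads) lies 19 mm behind it; z points along the fingers, y is the line along which they close (so a half turn about z gives the same grasp; the last joint's range is limited). The gripper opens to 85 mm and grips with 20 to 120 N. Pads are 22 mm wide; open, the fingers measure 114 mm over their backs; the gripper's body (76 mm by 85 mm) begins 54 mm behind the grasp point. The pads swing forward as they close: fully open they stand 13 mm farther back than shut.
Start: joints at [-1.362, 0.158, 1.597, -0, 1.386, -0.21], TCP at [233.807, -525.3, 205.499] pointing down, gripper open.
Joint ranges: [-2.91, 2.91], [-0.94, 2.29], [0.18, 2.7], [-1.29, 4.43], [0.17, 2.64], [-3, 3]. Speed limits (rad/s): [2.57, 2.57, 3.14, 3.14, 3.14, 3.14].

### API

Orientations are given as a rotation vector (axis times angle).
In Python, from rig import manip gives the robot as it stands. The module is installed in compiled form; this text tells all that it offers. Calls block until the motion is done:
- manip.move_to(position, orientation): joint-space move of the TCP to a pose.
- manip.move_linear(position, feed=150, rotation=None): straight line of the TCP; rotation=None keeps the orientation; feed is the mean speed in mm/s.
- manip.movej(angles): joint-space move.
- manip.ungrasp() and manip.grasp(force=None): open the fingers fully, or close them until they stop; force is the grip in N (None keeps the last).
- manip.pause(seconds).
- manip.solve_ik(position, orientation): joint angles nearest the present ones, or None.
- manip.read_state(): the state.
- manip.camera(name): name is "side" or "top" or "wrist"; returns a dict with "img" (384x512x3 uint8, red, green, blue), "range_z" (384x512 float32, mm along the optical axis (not along the pixel's ray), 0 where there is no reading), "fx", "fy", "cx", "cy" (pixels), "R" (3x3) and "t" (3): a world point X has camera coordinates R X + t; the wrist camera has in their place "hand_eye" (4x4, takes a point from camera to tool coordinates, whose origin is the TCP and whose axes are the flange's). Camera axes: x right, y down, z forward; pixel columns grow to the right and rows downward; lengths in mm; the calibration is good to about 2 mm. A picture is of the moment at which its call begins: read the wrist's pose just before it.
A pose or a line that the arm cannot do raises manip.IKError and nothing moves.
- manip.close_job(): hands the job in; it is judged then, once.
Trained networks look in the newest picture that a camera, given by its name, has taken for a name from the list of things; names that differ only in an ending like _2 or _b are one class to them, and where a whole thing is asked for, a point or a joint stands for the part that bears it (a point fixed in the world has none). Each returns a list of dicts, best first, with "conf" (0 to 1); they miss things now and then, are a little off and sometimes report something else, mostly with a low value. They report only what shows in the picture. A call takes as long as a camera call. They do not tell look-alikes from the thing itself.
- manip.recognise(target, camera): "extent" ([left, top, right, bottom] in pixels, round what is visible of it).
The state is a dict: "time_s": time; "joint_pos": joint angles; "joint_vel": joint speeds; "joint_torque": joint torques, N m; "ee_pos": TCP position; "tool_rot": TCP orientation; "contact_force": force on the tool from outside, world axes, zero at the start; "ft_torque": the same for the moment, N m; "gripper_width": finger opening in mm; "finger_force": force on a finger pad.
Only numpy, scipy, OpenCV 4.12 (cv2) and the standard library are available. Lean on these libraries where they do the work, as an engineer would, in place of code of your own. Each camera call takes 0.05 s, during which the arm holds its last target. There are 200 camera calls.

### The job

Run a coil test with the closed fingers, picking nothing up: first push down the raised end of the rocker on the bench supply until it is fully over, next press the oblong key on the tester fully in (it stays in), and last press the mushroom button on the loose button box fully down, finishing with the fingers still holding that button down. Leave the tester's square and round keys alone, and do not shift, tip or lift the button box or any of the other things on the bench.

Things in the scene. Friction and masses are not known exactly. Their poses are not given: they have to be found in the camera images.
- rocker (a joint): White V-topped paddle rocker on the bench supply: two flat halves, each 32 long x 36 mm wide. Rad: 0 = off, 0.5 = fully over (hard stop); turns about a level axis along the supply's y, above its origin, 84 mm over the bench. At 0 the +x half slopes up outwards at 0.5 rad, the other is level; at 0.5 the pushed half is level. Stays where left; about 3 N pressed 18 mm out from the axis.
- supply: Bench supply, fixed grey box 130 (x) x 110 (y) mm, 80 mm tall, two 86 mm high ridges beside the rocker. Origin at the centre of its underside, on the bench (height 0); x along the rocker's length, towards the end that starts raised, z up. Left or right of the tester, with the button box on the other side; turned up to 0.35 rad.
- rocker_raised (a point): Point on the rocker's top face, middle of the half that starts raised, 18 mm out from the axis along the face, about 100 mm above the bench; 92 mm when fully over; its frame turns with the rocker.
- tester: Coil tester, fixed white console 160 (x) x 230 (y) mm, top 60 mm above the bench, origin at the centre of its underside. Its three keys stand in a row along its y, 70 mm apart and 35 mm from the centre towards the robot, in an order that varies. A coil nest and a meter face, up to 76 mm high, are on its far half.
- oblong_key_top (a point): Centre of the top face of the oblong key, white, 46 x 20 mm, long along the point's x (the tester's x). Starts 79 mm above the bench.
- oblong_key (a joint): Travel of the oblong key, m, 0 = out, 0.007 = fully in (hard stop), straight down. Held by friction of about 2.5 N; stays where it is pushed.
- square_key_top (a point): Centre of the top face of the square key, white, 28 x 28 mm, 79 mm above the bench. Leave alone.
- square_key (a joint): Travel of the square key, as the oblong key's.
- round_key_top (a point): Centre of the top face of the round key, white, 30 mm across, 79 mm above the bench. Leave alone.
- round_key (a joint): Travel of the round key, as the oblong key's.
- test_box: Loose grey button box, 100 (x) x 66 (y) mm, 49 mm tall, about 0.85 kg, with the mushroom button in the middle of its top. Origin at the centre of its underside, z up.
- test_button_top (a point): Centre of the top of the black mushroom button, 38 mm across, 71 mm above the bench when up.
- test_button (a joint): Travel of the mushroom button, m, 0 = up, 0.007 = fully down (hard stop). Springs back: 1 N at first, 4.5 N fully down.
- coil_a: Bystander: copper coil disc, 52 mm across, 4 mm thick, origin under its centre.
- coil_b: Bystander: another such coil disc.
- board: Bystander: black circuit board lying flat, 100 x 70 x 7 mm, origin under its centre.
- flux: Bystander: flux bottle, 40 mm across, 85 mm tall, origin under its centre.
- spool: Bystander: green solder spool standing on its flange, 54 mm across, 42 mm tall, origin under its centre.
- driver: Bystander: screwdriver lying down, 150 mm long.
- cup: Bystander: small steel cup, 64 mm across, 50 mm tall, origin under its centre.
There are look-alikes about, which are no part of the job. Several things look just like the test_box: the one meant starts farthest from the robot's base. Leave any blue look-alike of the supply alone.

How it is judged:
By the outcome, as a careful person would: the job done as asked, in the order asked, and still so for the second after the job is handed in, while the arm keeps its last pose, push and grip.
It also fails if it takes over 51 s, if anything falls off the work surface, if the arm or the gripper's body presses on something with over 40 N, if the wrist force passes 120 N, or if a joint passes its speed limit or range.

## Working session

There is one attempt and no reset: what is moved stays moved. The work goes in short steps, each a Python script; the robot and the scene stay as the last script left them, time stands still between calls to the robot, and variables do not carry over. Pictures are saved under pics/ and viewed, at most 10 in all, crops included, and the job is handed in when it is done.

```bash
mkdir -p pics
cat > h.py <<'E'
import numpy as np, cv2, pickle
from rig import manip
def pts(c,R=None,t=None):
    z=c["range_z"]; v,u=np.mgrid[0:z.shape[0],0:z.shape[1]]
    P=np.dstack([(u-c["cx"])/c["fx"]*z,(v-c["cy"])/c["fy"]*z,z])
    if R is None: R,t=np.array(c["R"]),np.array(c["t"])
    W=(P-t)@R   # R^T (P-t)
    W[z<=0]=np.nan
    return W
def save(n,img,s=1):
    cv2.imwrite(n,cv2.resize(np.ascontiguousarray(img[:,:,::-1]),None,fx=s,fy=s,interpolation=cv2.INTER_CUBIC))
E
python3 - <<'E'
from h import *
for n in ("top","side"):
    c=manip.camera(n); save(f"pics/{n}0.png",c["img"],1.5); pickle.dump(c,open(n+".pkl","wb"))
    W=pts(c)
    for k in ("supply","tester","test_box","oblong_key_top","square_key_top","round_key_top","rocker","test_button"):
        for d in manip.recognise(k,n):
            e=d["extent"]; u,v=int((e[0]+e[2])/2),int((e[1]+e[3])/2)
            print(n,k,round(d["conf"],2),np.round(e),np.round(W[min(v,383),min(u,511)]))
E
```

```text
top supply 0.76 [390. 215. 447. 273.] [ 358. -527.   79.]
top supply 0.69 [310. 171. 366. 228.] [ 489. -292.   96.]
top supply 0.6 [ 95. 139. 114. 187.] [632. 445.   3.]
top supply 0.41 [335. 185. 351. 211.] [ 495. -304.   94.]
top tester 0.77 [206. 120. 286. 184.] [648. -16.  58.]
top test_box 0.92 [107. 265. 142. 305.] [241. 339.  69.]
top test_box 0.85 [134. 172. 164. 207.] [527. 282.  69.]
top test_box 0.57 [141. 227. 174. 249.] [377. 248.  71.]
top oblong_key_top 0.61 [264. 158. 267. 174.] [596. -75.  79.]
top rocker 0.84 [419. 228. 433. 253.] [ 365. -546.   94.]
top rocker 0.67 [335. 187. 351. 209.] [ 496. -308.   89.]
top test_button 0.63 [113. 281. 126. 289.] [241. 353.  70.]
top test_button 0.55 [144. 178. 152. 191.] [542. 282.  71.]
top test_button 0.48 [151. 225. 161. 243.] [389. 255.  72.]
side supply 0.93 [245. 146. 282. 182.] [ 486. -251.   73.]
side supply 0.78 [289. 114. 315. 147.] [ 365. -480.   79.]
side supply 0.69 [175. 180. 241. 238.] [642.  14.  53.]
side tester 0.8 [175. 183. 244. 240.] [630.  26.  57.]
side tester 0.23 [212. 157. 222. 175.] [ 672. -230.   48.]
side test_box 0.97 [199. 272. 230. 296.] [528. 321.  50.]
side test_box 0.85 [280. 297. 320. 330.] [236. 374.  54.]
side test_box 0.56 [246. 263. 271. 299.] [390. 280.  51.]
side oblong_key_top 0.6 [222. 187. 232. 196.] [586. -70.  76.]
side oblong_key_top 0.37 [207. 271. 220. 277.] [535. 299.  74.]
side square_key_top 0.59 [205. 212. 214. 222.] [616.  67.  78.]
side round_key_top 0.17 [146. 269. 181. 290.] [713. 314.   8.]
side rocker 0.65 [298. 112. 312. 124.] [ 366. -570.   80.]
side rocker 0.4 [258. 149. 267. 155.] [ 501. -303.   90.]
side test_button 0.63 [255. 270. 267. 280.] [385. 272.  69.]
side test_button 0.48 [291. 301. 304. 311.] [249. 360.  68.]
side test_button 0.39 [208. 270. 218. 278.] [536. 300.  69.]
```

View pics/top0.png

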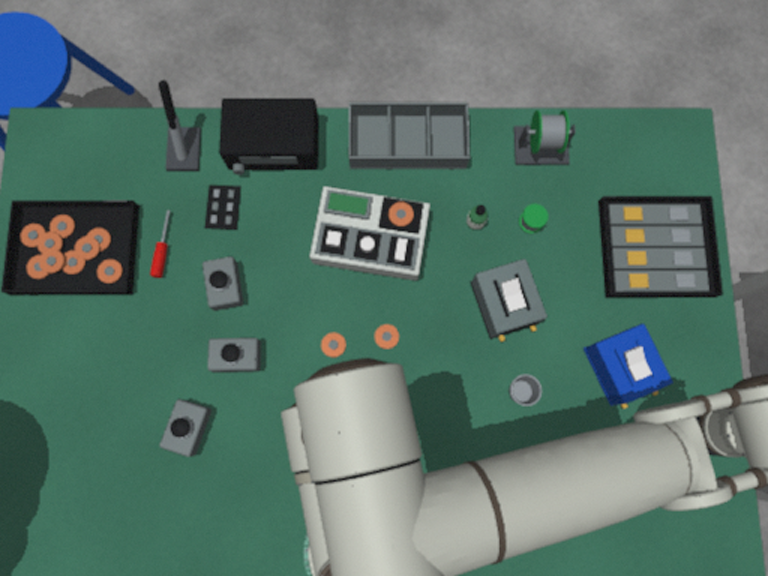

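View pics/side0.png

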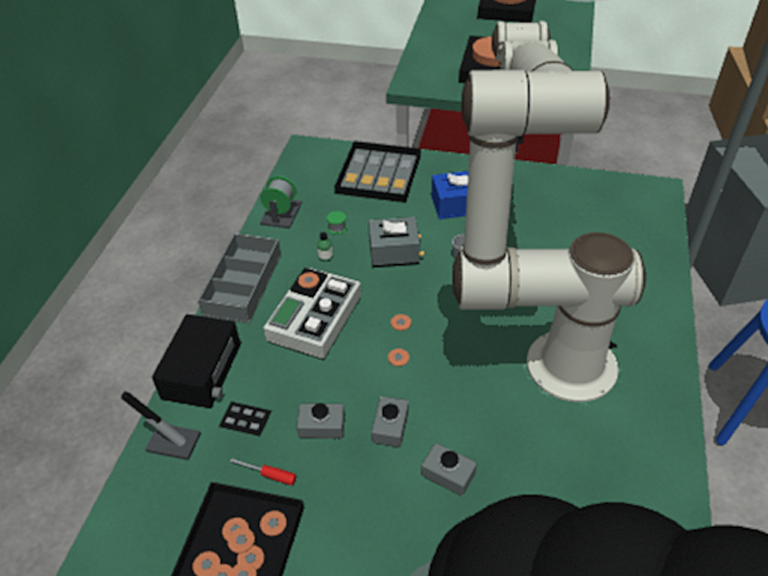

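In the top view (1.5x scale) the candidates are:
- **Supply:** grey at (510,297), which is the one meant. The blue look-alike is at (627,363).
- **Boxes:** (221,282) at about 600 mm, (233,354) at about 470 mm and (183,428) at about 430 mm. The first is farthest from the base, so I choose it.
- **Tester keys:** square (333,239), round (368,244), oblong (400,250).

Next I shut the fingers and look closely with the wrist camera at the supply.

```bash
cat >> h.py <<'E'
from scipy.spatial.transform import Rotation as Ro
def down(yaw): return (Ro.from_euler('z',yaw)*Ro.from_euler('x',np.pi)).as_rotvec()
def wrist():
    s=manip.read_state(); c=manip.camera("wrist")
    T=np.eye(4); T[:3,:3]=Ro.from_rotvec(s["tool_rot"]).as_matrix(); T[:3,3]=s["ee_pos"]
    M=np.linalg.inv(T@np.array(c["hand_eye"])); return c,pts(c,M[:3,:3],M[:3,3])
E
python3 - <<'E'
from h import *
s=manip.read_state(); print(s["time_s"],s["tool_rot"],Ro.from_rotvec(s["tool_rot"]).as_matrix().round(3).tolist())
manip.grasp(40)
s=manip.read_state(); print(s["time_s"],s["ee_pos"],s["gripper_width"])
c,W=wrist(); print(c["hand_eye"],c["fx"])
yaw=Ro.from_rotvec(s["tool_rot"])*Ro.from_euler('x',np.pi).inv(); print(yaw.as_euler('zyx'))
# go over supply keeping wrist joint near the start
y=yaw.as_euler('zyx')[0]
manip.move_to([440,-290,290],down(y)); print(manip.read_state()["joint_pos"])
c,W=wrist(); save("pics/w1.png",c["img"],1.5); pickle.dump((c,W),open("w1.pkl","wb"))
for k in ("supply","rocker"):
    for d in manip.recognise(k,"wrist"): print(k,d)
print(manip.read_state()["time_s"])
E
```

```text
0.9 [-3.07293389e+00 -6.53056966e-01  5.77631373e-05] [[0.914, 0.407, -0.0], [0.407, -0.914, 0.0], [-0.0, -0.0, -1.0]]
1.6667 [ 233.80005168 -525.29451567  205.4897839 ] 0.25756705304031124
[[-1.78621329e-04 -9.56500201e-01 -2.91731613e-01  7.42979244e+01]
 [ 9.99999750e-01  2.87350505e-05 -7.06493081e-04  2.33304547e-01]
 [ 6.84143697e-04 -2.91731666e-01  9.56499957e-01 -1.68299922e+02]
 [ 0.00000000e+00  0.00000000e+00  0.00000000e+00  1.00000000e+00]] 295.3182452528318
[4.18762857e-01 1.85883068e-05 4.26580430e-06]
[-8.13774131e-01 -1.06892659e-02  1.61105607e+00 -5.14571234e-04
  1.54195928e+00  3.39391559e-01]
supply {'extent': [239.8, 62.9, 335.8, 176.1], 'conf': 0.86}
supply {'extent': [338.1, 217.8, 437.1, 314.3], 'conf': 0.63}
rocker {'extent': [269.5, 100.1, 307.2, 152.6], 'conf': 0.81}
rocker {'extent': [378.9, 270.6, 418.7, 303.3], 'conf': 0.66}
3.1
```

View pics/w1.png

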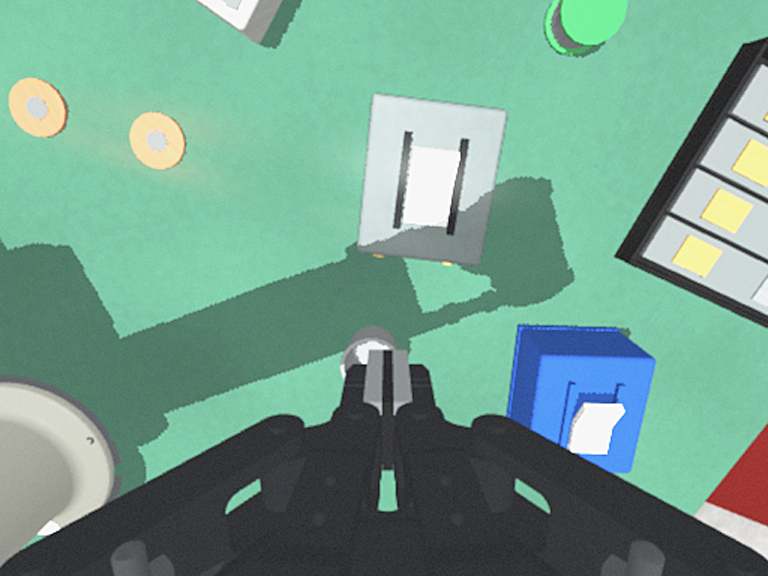

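The grey supply is at (433,180), with its white rocker between the ridges at (432,187). The blue look-alike is at (585,400). I'll get the supply's pose and raised end from the depth image.

Run:
```python
from h import *
c,W=pickle.load(open("w1.pkl","rb"))
sub=np.zeros(W.shape[:2],bool); sub[55:185,230:345]=1
z=W[...,2]; m=sub&(z>70)&(z<84)
print("top z",np.median(z[m]))
hull=W[m][:,:2]; (cx,cy),sz,a=cv2.minAreaRect(hull.astype(np.float32)); print(cx,cy,sz,a)
b=np.zeros_like(sub); b[95:160,265:310]=1
im=c["img"].astype(int); w=b&(im.min(2)>190)&(z>70)
P=W[w]; print(len(P), P.mean(0)); r=cv2.minAreaRect(P[:,:2].astype(np.float32)); print(r)
C=np.median(P[:,:2],0)
for ang in np.deg2rad([r[2],r[2]+90]):
    u=np.array([np.cos(ang),np.sin(ang)]); s=(P[:,:2]-np.array(r[0]))@u
    print(np.rad2deg(ang),[(k,round(float(np.median(P[np.abs(s-k)<3][:,2])),1)) for k in range(-28,29,8) if (np.abs(s-k)<3).sum()>3])
```

```text
top z 79.94178621329229
499.4976501464844 -302.68292236328125 (130.4320526123047, 110.41670989990234) 17.26188087463379
1891 [ 500.6584671  -300.63489127   93.01102801]
((497.6290588378906, -304.85845947265625), (72.28372955322266, 55.95775604248047), 24.3745059967041)
24.3745059967041 [(-28, 92.7), (-20, 92.8), (-12, 92.4), (-4, 92.1), (4, 93.2), (12, 97.5), (20, 101.4), (28, 103.7)]
114.37450599670412 [(-28, 80.0), (-20, 81.4), (-12, 93.8), (-4, 93.4), (4, 93.6), (12, 93.6), (20, 91.7), (28, 79.8)]
```

```bash
cat >> h.py <<'E'
def press(x,y,z0,zmin,F,step=0.7,settle=0.15):
    f0=manip.read_state()["contact_force"]; z=z0
    while z>zmin:
        z-=step; manip.move_linear([x,y,z],feed=30); manip.pause(settle)
        s=manip.read_state(); f=s["contact_force"]; df=np.array(f)-f0
        print(round(z,1),np.round(s["ee_pos"],1),df.round(1))
        if df[2]>F: break
E
python3 - <<'E'
from h import *
a=np.deg2rad(17.26); p=np.array([499.5,-302.7])+21*np.array([np.cos(a),np.sin(a)])
manip.move_to([*p,150],down(a)); manip.move_linear([*p,110],feed=120); manip.pause(.2)
print(manip.read_state()["contact_force"],manip.read_state()["time_s"])
f0=manip.read_state()["contact_force"]
manip.move_linear([*p,94],feed=40)
s=manip.read_state();print(s["contact_force"],s["ee_pos"])
press(*p,94,88,15)
print(manip.read_state()["time_s"])
E
```

```text
[ 0.01292965 -0.29997095 -0.40265696] 4.4667
[ 0.72514801 -0.83874794 -0.58337501] [ 519.39141536 -296.31258448   93.63372273]
93.3 [ 519.6 -296.5   93.5] [-0.7  0.8  0.7]
92.6 [ 519.6 -296.5   92.6] [-0.6  0.7  0.7]
91.9 [ 519.6 -296.5   91.9] [ 0.4 -0.2  0.6]
91.2 [ 519.5 -296.5   91.2] [-1.7  1.2  0.1]
90.5 [ 519.6 -296.5   90.5] [-0.7  0.6  1.2]
89.8 [ 519.6 -296.5   89.8] [0.6 0.5 0.9]
89.1 [ 519.5 -296.5   89.1] [-0.2  1.2  0.5]
88.4 [ 519.6 -296.5   88.4] [-0.5  0.6  0.1]
87.7 [ 519.6 -296.5   87.7] [-1.  -0.7  0.6]
8.6167
```

Run:
```python
from h import *
c,W=wrist(); save("pics/w2.png",c["img"],1.5)
s=manip.read_state();print(s["gripper_width"],s["contact_force"],s["ee_pos"])
c=manip.camera("side"); W2=pts(c); 
im=c["img"][120:200,220:310]; save("pics/s2.png",im,6)
```

```text
0.2597806418083279 [-0.57592689 -0.08353311 -0.60836665] [ 519.56998089 -296.45796489   87.72192941]
```

View pics/w2.png

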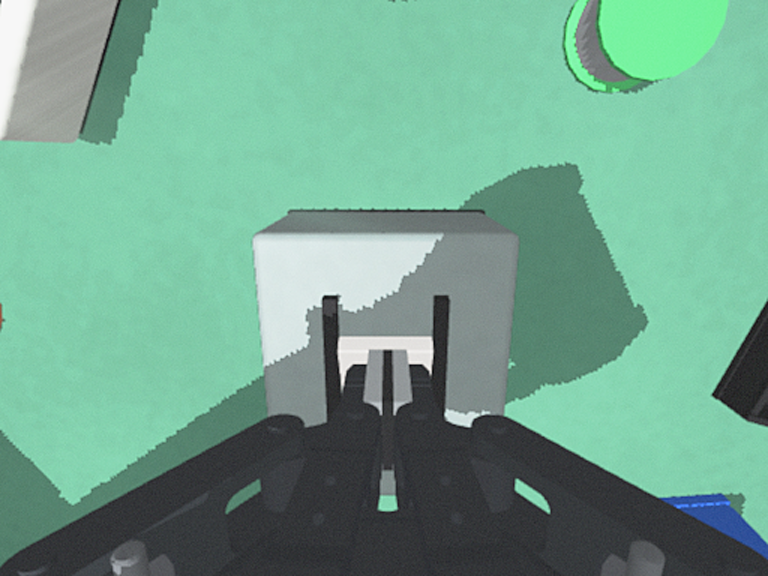

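View pics/s2.png

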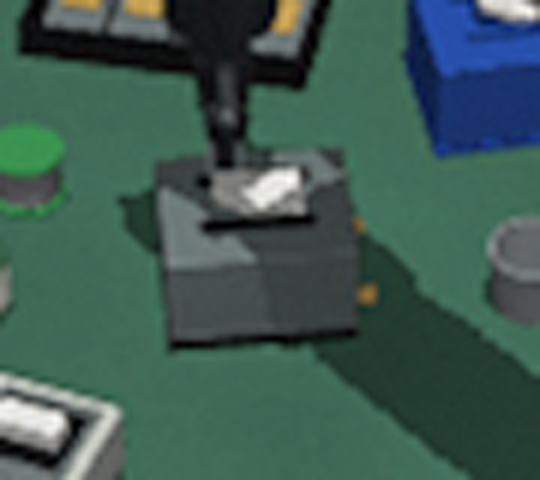

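The wrist view shows the fingers at (388,370), over the middle of the rocker's +x half, whose outer strip shows at (388,345). The side crop shows the other half now tilted up at (275,187). I'll check heights by depth, since the force reads almost nothing.

Run:
```python
from h import *
a=np.deg2rad(17.26);u=np.array([np.cos(a),np.sin(a)]);n=np.array([-u[1],u[0]]);o=np.array([499.5,-302.7])
def prof(W,im,tag):
    D=W[...,:2]-o; s=D@u; l=D@n; z=W[...,2]
    for k in range(-34,40,4):
        m=(abs(s-k)<2)&(abs(l)<15)&(z>60)&(z<115)
        if m.sum()>3: print(tag,k,m.sum(),np.percentile(z[m],[10,50,90]).round(1))
c,W=wrist(); prof(W,c["img"],"w")
c=manip.camera("side"); prof(pts(c),0,"s")
manip.move_linear([*(o+21*u),130],feed=150); manip.move_linear([*(o-60*u),180],feed=250)
c,W=wrist(); prof(W,0,"w2"); print(manip.read_state()["time_s"],manip.read_state()["contact_force"])
```

```text
w 18 46 [101.5 102.2 102.7]
w 22 369 [ 79.3  80.3 104.2]
w 26 742 [ 79.6 101.1 104.7]
w 30 361 [ 79.3  80.3 100. ]
w 34 284 [79.2 79.9 80.7]
w 38 283 [79.2 80.  80.7]
s -30 5 [88.1 90.8 93.1]
s -22 5 [87.8 89.5 91.8]
s -18 4 [89.1 92.7 95.7]
s -14 5 [88.7 91.1 91.8]
s -10 5 [82.3 83.9 91. ]
s -6 5 [78.6 85.7 90.1]
s -2 6 [77.1 86.4 89.9]
s 2 5 [80.6 89.1 91.8]
s 6 4 [89.4 91.6 91.9]
s 10 5 [ 90.2  92.7 106. ]
s 14 5 [92.8 98.2 99.2]
s 18 5 [ 74.9 100.  104.1]
s 22 5 [ 73.2  99.7 101.3]
s 26 5 [ 75.5  95.4 102.2]
s 30 5 [75.8 78.1 81.7]
s 34 5 [73.  77.1 81.9]
s 38 6 [74.7 77.7 79.5]
w2 -34 66 [79.1 80.  80.8]
w2 -30 136 [92.2 93.1 93.9]
w2 -26 173 [92.1 93.  94. ]
w2 -22 163 [91.9 92.7 93.7]
w2 -18 150 [91.8 92.6 93.5]
w2 -14 176 [91.6 92.6 93.4]
w2 -10 177 [91.6 92.4 93.2]
w2 -6 179 [91.4 92.3 93.1]
w2 -2 163 [91.5 92.3 93.2]
w2 2 159 [92.8 93.9 94.9]
w2 6 180 [94.6 95.8 96.8]
w2 10 186 [96.6 97.7 98.8]
w2 14 226 [ 98.8 100.  101.2]
w2 18 189 [100.7 101.9 103.1]
w2 22 190 [102.6 103.8 104.9]
w2 26 217 [100.6 103.9 105.5]
w2 30 118 [79.2 80.  81.3]
w2 34 180 [79.2 80.1 81. ]
w2 38 180 [79.1 80.  80.8]
9.8333 [ 0.10979647 -0.68737899  0.88199023]
```

The rocker has not moved, so the real fingertips must be well above the reported TCP. I'll measure them from the wrist depth.

Run:
```python
from h import *
c,W=pickle.load(open("w1.pkl","rb")); z=c["range_z"]
H=np.array(c["hand_eye"]); v,u=np.mgrid[0:384,0:512]
P=np.dstack([(u-c["cx"])/c["fx"]*z,(v-c["cy"])/c["fy"]*z,z])@H[:3,:3].T+H[:3,3]
for r in range(224,300,4): print(r,[tuple(P[r,k].round(0)) for k in (250,259,268)])
```

```text
224 [(np.float64(-102.0), np.float64(-12.0), np.float64(248.0)), (np.float64(-111.0), np.float64(1.0), np.float64(269.0)), (np.float64(-120.0), np.float64(17.0), np.float64(290.0))]
228 [(np.float64(-125.0), np.float64(-14.0), np.float64(285.0)), (np.float64(-107.0), np.float64(1.0), np.float64(245.0)), (np.float64(-127.0), np.float64(17.0), np.float64(290.0))]
232 [(np.float64(-131.0), np.float64(-14.0), np.float64(284.0)), (np.float64(-132.0), np.float64(1.0), np.float64(285.0)), (np.float64(-134.0), np.float64(17.0), np.float64(288.0))]
236 [(np.float64(11.0), np.float64(-4.0), np.float64(-34.0)), (np.float64(10.0), np.float64(1.0), np.float64(-33.0)), (np.float64(11.0), np.float64(5.0), np.float64(-33.0))]
240 [(np.float64(11.0), np.float64(-4.0), np.float64(-38.0)), (np.float64(10.0), np.float64(1.0), np.float64(-37.0)), (np.float64(11.0), np.float64(5.0), np.float64(-38.0))]
244 [(np.float64(10.0), np.float64(-4.0), np.float64(-42.0)), (np.float64(10.0), np.float64(1.0), np.float64(-42.0)), (np.float64(11.0), np.float64(5.0), np.float64(-43.0))]
248 [(np.float64(11.0), np.float
[... 1524 characters left out ...]
3.0))]
284 [(np.float64(12.0), np.float64(-3.0), np.float64(-76.0)), (np.float64(3.0), np.float64(1.0), np.float64(-63.0)), (np.float64(12.0), np.float64(4.0), np.float64(-76.0))]
288 [(np.float64(12.0), np.float64(-3.0), np.float64(-79.0)), (np.float64(1.0), np.float64(1.0), np.float64(-63.0)), (np.float64(11.0), np.float64(4.0), np.float64(-78.0))]
292 [(np.float64(12.0), np.float64(-3.0), np.float64(-81.0)), (np.float64(-1.0), np.float64(1.0), np.float64(-63.0)), (np.float64(12.0), np.float64(4.0), np.float64(-81.0))]
296 [(np.float64(10.0), np.float64(-3.0), np.float64(-81.0)), (np.float64(-3.0), np.float64(1.0), np.float64(-63.0)), (np.float64(11.0), np.float64(4.0), np.float64(-82.0))]
```

The fingertips sit about 31 mm behind the reported TCP: the pads end at tool z ≈ -32, centred in x and y. I'll repeat the press with that offset, guarding on force.

Run:
```python
from h import *
a=np.deg2rad(17.26);u=np.array([np.cos(a),np.sin(a)]);o=np.array([499.5,-302.7]); p=o+21*u
manip.move_linear([*p,90],feed=250); manip.pause(.1)
manip.move_linear([*p,68],feed=60); print(manip.read_state()["contact_force"])
press(*p,67,55,14,step=1,settle=.1)
manip.move_linear([*p,90],feed=150); manip.move_linear([*(o-60*u),150],feed=250)
c,W=wrist(); D=W[...,:2]-o; s=D@u; l=D@np.array([-u[1],u[0]]); z=W[...,2]
for k in range(-30,31,6):
    m=(abs(s-k)<2)&(abs(l)<15)&(z>60)&(z<115)
    if m.sum()>3: print(k,np.median(z[m]).round(1))
print(manip.read_state()["time_s"])
```

```text
[-0.12883019 -0.55416331 -0.66135559]
66 [ 519.4 -296.5   66.2] [-1.3  0.6  4.9]
65 [ 519.5 -296.5   66.1] [-4.1  3.2  9.9]
64 [ 519.5 -296.6   66. ] [-5.8  5.1 14.9]
-30 79.8
-24 105.5
-18 103.0
-12 99.9
-6 96.6
0 93.3
6 92.1
12 92.0
18 92.1
24 92.0
30 92.0
13.0583
```

The rocker is fully over: the pushed half is level at 92 mm and the other half is raised. True tip = TCP + 26 mm. Next is the tester.

Run:
```python
from h import *
manip.move_to([530,-45,200],down(0))
c,W=wrist(); save("pics/w3.png",c["img"],1.5); pickle.dump((c,W),open("w3.pkl","wb"))
z=W[...,2]; m=((z>74)&(z<84)&(c["img"].min(2)>150)).astype(np.uint8)
n,L,st,ce=cv2.connectedComponentsWithStats(m)
for i in range(1,n):
    if st[i,4]>150:
        q=W[L==i]; print(ce[i].round(),st[i,4],cv2.minAreaRect(q[:,:2].astype(np.float32)),np.median(q,0).round(1))
for k in ("oblong_key_top","square_key_top","round_key_top"): print(k,manip.recognise(k,"wrist")[:2])
print(manip.read_state()["time_s"])
```

```text
[146.  83.] 939 ((621.5643310546875, 57.91020965576172), (27.864898681640625, 27.586673736572266), 80.00341796875) [621.6  57.7  79. ]
[221.  96.] 798 ((610.0172119140625, -10.792956352233887), (28.37023162841797, 28.335561752319336), 89.80673217773438) [610.2 -11.   79. ]
[294. 108.] 992 ((597.9673461914062, -79.661376953125), (19.499013900756836, 45.64794921875), 80.19634246826172) [599.5 -79.4  78. ]
oblong_key_top [{'extent': [281.7, 82.3, 310.7, 134.2], 'conf': 0.7}]
square_key_top [{'extent': [132.2, 64.7, 169.0, 102.2], 'conf': 0.76}]
round_key_top [{'extent': [207.3, 82.0, 235.5, 116.2], 'conf': 0.81}]
14.3833
```

View pics/w3.png

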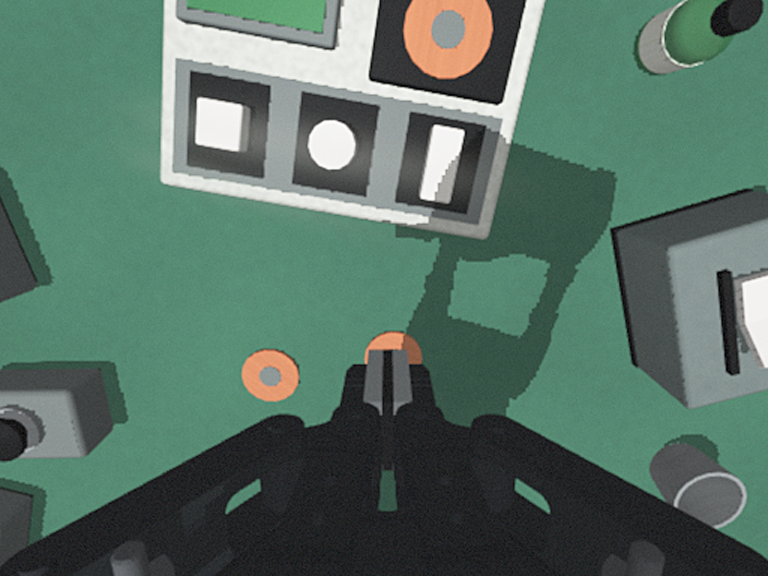

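The oblong key is at (440,162) in the picture and measures (598,-79.7). The round key is at (332,145) and the square at (221,124); both stay alone. Now I press the oblong.

Run:
```python
from h import *
a=np.deg2rad(-9.8); p=[598,-79.7]
manip.move_to([*p,75],down(a)); manip.pause(.1)
manip.move_linear([*p,56],feed=80)
press(*p,50,38,15,step=1,settle=.1)
manip.move_linear([*p,90],feed=200); manip.move_to([530,-45,200],down(0))
c,W=wrist(); z=W[...,2]; m=((z>65)&(z<84)&(c["img"].min(2)>150)).astype(np.uint8)
n,L,st,ce=cv2.connectedComponentsWithStats(m)
for i in range(1,n):
    if st[i,4]>150: q=W[L==i]; print(ce[i].round(),st[i,4],np.median(q,0).round(1))
print(manip.read_state()["time_s"])
```

```text
49 [597.8 -79.6  48.9] [ 0.4 -0.6  0.4]
48 [598.  -79.7  48. ] [-0.6  0.5  1.4]
47 [598.1 -79.7  47. ] [-1.   0.7  1.6]
46 [598.1 -79.7  46.2] [-1.9  0.4  4.2]
45 [598.2 -79.8  46.2] [-3.9  0.7 11.5]
44 [598.2 -79.8  46.2] [-6.5  2.4 16.1]
[209.  19.] 222 [673.5  -5.8  70. ]
[146.  82.] 955 [622.   57.6  79.1]
[221.  96.] 811 [609.8 -10.9  79. ]
[294. 108.] 969 [599.  -79.   71.9]
18.7833
```

The key is fully in (top at 71.9 mm) and the other two are untouched at 79 mm. Now the button box.

Run:
```python
from h import *
manip.move_to([470,285,190],down(0.2))
c,W=wrist(); save("pics/w4.png",c["img"],1.5); z=W[...,2]
for k in ("test_button","test_box"): print(k,manip.recognise(k,"wrist"))
m=((z>64)&(z<78)).astype(np.uint8)
n,L,st,ce=cv2.connectedComponentsWithStats(m)
for i in range(1,n):
    if st[i,4]>100: q=W[L==i]; print("btn",ce[i].round(),st[i,4],cv2.minEnclosingCircle(q[:,:2].astype(np.float32)),np.median(q,0).round(1))
m=((z>44)&(z<54)).astype(np.uint8)
n,L,st,ce=cv2.connectedComponentsWithStats(m)
for i in range(1,n):
    if st[i,4]>300: q=W[L==i]; print("box",ce[i].round(),st[i,4],cv2.minAreaRect(q[:,:2].astype(np.float32)))
print(manip.read_state()["time_s"])
```

```text
test_button [{'extent': [245.2, 91.3, 284.4, 129.2], 'conf': 0.94}, {'extent': [155.1, 330.9, 163.8, 340.0], 'conf': 0.49}]
test_box [{'extent': [218.7, 203.1, 305.0, 278.7], 'conf': 0.81}, {'extent': [232.0, 55.4, 296.7, 157.0], 'conf': 0.77}, {'extent': [152.4, 280.8, 174.3, 338.6], 'conf': 0.48}]
btn [263. 110.] 1274 ((537.392578125, 292.60321044921875), 18.875818252563477) [538.1 292.8  70.5]
box [481.  62.] 817 ((610.722412109375, 90.09133911132812), (120.36477661132812, 57.4589729309082), 28.82859992980957)
box [263. 106.] 5157 ((537.6743774414062, 292.6744079589844), (99.67491912841797, 65.86553192138672), 10.89925765991211)
box [263. 237.] 2375 ((388.1069641113281, 262.0784912109375), (65.15457153320312, 99.80130767822266), 1.1627134084701538)
20.2
```

View pics/w4.png

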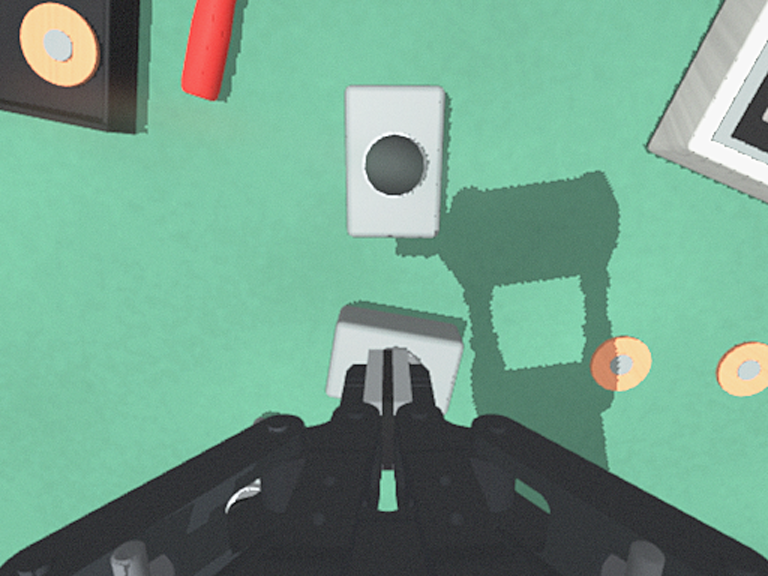

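The chosen box is at (395,160) in the picture. The button is centred at (537.5,292.7), top at 70.5 mm, nothing crowding it. I'll press gently, since the box is loose.

Run:
```python
from h import *
p=[537.5,292.7]
manip.move_to([*p,70],down(0.19)); manip.pause(.2)
f=manip.read_state()["contact_force"]; print(np.round(f,1))
manip.move_linear([*p,48],feed=80); manip.pause(.1)
press(*p,43,34,9,step=.8,settle=.15)
s=manip.read_state(); print(s["time_s"],np.round(s["contact_force"],1))
c,W=wrist(); save("pics/w5.png",c["img"],1.5); z=W[...,2]; D=np.hypot(W[...,0]-p[0],W[...,1]-p[1])
m=(D<18)&(z<75)&(z>54); print("btn z",m.sum(),np.percentile(z[m],[10,50,90]) if m.sum() else 0)
c=manip.camera("side"); save("pics/s5.png",c["img"][230:320,160:290],5)
```

```text
[-0.2 -0.8  0.7]
42.2 [538.  292.8  42.7] [1.9 1.7 2.2]
41.4 [537.9 292.8  41.6] [2.2 0.4 2.2]
40.6 [537.7 292.8  40.7] [3.  0.5 2.4]
39.8 [537.6 292.7  39.9] [2.  1.2 3.3]
39.0 [537.6 292.7  39.1] [3.2 0.8 4.2]
38.2 [537.6 292.7  38.2] [3.1 0.8 4.1]
37.4 [537.6 292.7  38.2] [0.8 0.7 8.4]
36.6 [537.7 292.8  38.1] [-0.6 -0.5 12.5]
24.825 [-0.8 -0.8 13.1]
btn z 1521 [61.53492535 63.33766039 71.5679597 ]
```

View pics/w5.png

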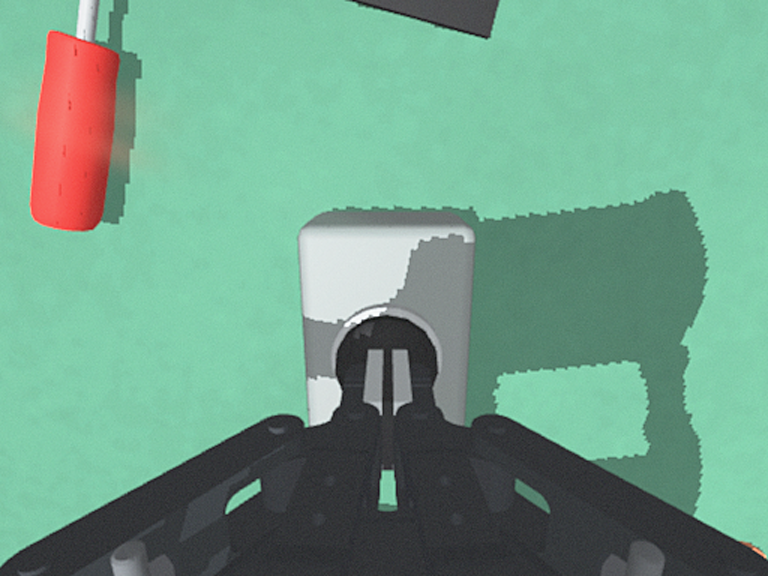

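The fingers at (388,375) are on the button, which is at its stop: the TCP holds at 38.1 mm under 13 N, and the button top is about 63.5 mm. Lateral force is near zero and the box hasn't shifted or tipped. I'm handing the job in with this hold.

```bash
python3 -c "
from rig import manip
print(manip.close_job())"
```

```text
the job is handed in; nothing more can be done
None
```

The coil test is done in the order asked and handed in at about 25 s: rocker fully over, oblong key fully in, and the mushroom button on the farthest box held down at about 13 N, with the square and round keys left alone.

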